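# Pack up the circuit kit

## Robot

A 7-joint arm with a two-finger parallel gripper is mounted at the origin on the work surface. World frame = base frame: x ahead of the robot, y to its left, z up, the work surface at z = 0. Lengths are in m, angles in degrees, forces in N, time in s.
With the tool pointing down it reaches from about 0.425 to 0.875 m from the base axis. Payload 4.7 kg.
Tool frame: the origin (TCP) lies between the finger pads; the fingertips stand env.finger_overhang ahead of it and the grasp point (between the pads) lies 5 mm behind it (env.finger_overhang is the distance from the TCP to the fingertips, in m); z points along the fingers, y is the line along which they close (so a half turn about z gives the same grasp; the last joint's range is limited). The gripper opens to 87 mm and grips with 3 to 60 N. Pads are 19 mm wide; open, the fingers measure 117 mm over their backs; the gripper's body (75 mm by 190 mm) begins 51 mm behind the grasp point.
Start: joints at [71.855, 18.392, -4.016, 83.108, 1.295, 78.541, -3.26], TCP at [0.211, -0.615, 0.237] pointing down, gripper open.
Joint ranges: [-163.93, 163.93], [-17.29, 119.83], [-79.2, 71.16], [3.27, 140.29], [-89.18, 269.18], [5.43, 117.66], [-154.24, 154.24]. Speed limits (degrees/s): [147.25, 147.25, 180, 180, 180, 180, 180].

## Interface

Orientations are given as [roll, pitch, yaw] about the fixed x, y, z axes, in that order (R = Rz(yaw) Ry(pitch) Rx(roll)).
In Python, from cell import telemetry, eyes, env, models gives the robot as it stands. The module is installed in compiled form; this text tells all that it offers.
- The arm moves only by the tool drive_tool, never from a script. Its arguments are lists of equal length, an entry for each row: "angular": the turn, a rotation vector about the tool's x, y, z in rad, a list of three; "delta_pos": the shift along the tool's x, y, z in cm, a list of three; "gripper": the finger opening in cm, from 0 to 8.7. A call has 1 to 20 rows; each row shifts and turns the commanded pose from where the row before left it, along the tool's axes as they then stand; what a row does not reach is not made up. A row lasts 1/10 s, in which the tool goes at most 50 mm and 8.59 degrees, less where a joint would pass 70% of its speed; a pose out of reach is approached as far as the arm can. A call with a gripper value outside its range is refused whole. The fingers move at their own pace and stop on an object; "squeeze" is the grip in N (left out, the last holds). Time passes only in rows, so rows that do not move let the fingers close. It gives the time, the measured TCP pose, the force, the opening and the grip force at its end, in the units of the state.
- telemetry.get_obs(): the state, without advancing time (a new reading comes with each control period).
- eyes.read_camera(name): name is "side" or "top"; returns a dict with "pixels" (480x640x3 uint8, red, green, blue), "mtx" (3x3 intrinsics, pixels), "origin" and "orientation" of the camera in the world. Camera axes: x right, y down, z forward; pixel columns grow to the right and rows downward; lengths in m; the calibration is good to about 2 mm. A picture is of the moment at which its call begins. There is no depth.
- env.sign_off(): hands the job in; it is judged then, once.
Trained networks look in a picture, given as the dict that the camera call returned (one of the last four; its "shot" number tells which), for a name from the list of things; names that differ only in an ending like _2 or _b are one class to them, and where a whole thing is asked for, a point or a joint stands for the part that bears it (a point fixed in the world has none). Each returns a list of dicts, best first, with "p" (0 to 1); they miss things now and then, are a little off and sometimes report something else, mostly with a low value. They report only what shows in the picture. A call takes as long as a camera call. They do not tell look-alikes from the thing itself.
- models.search_frame(picture, target): "centre" ([column, row] in pixels, amid what is visible of it).
- models.cut_out(picture, target): "pixels" (480x640 bool, what is visible of it) and "centre" ([column, row] in pixels, amid what is visible of it).
The state is a dict: "time_s": time; "qpos": joint angles; "joint_velocities": joint speeds; "effort": joint torques, N m; "tool_pos": TCP position; "tool_rot": TCP orientation; "force": force on the tool from outside, world axes, zero at the start; "wrist_torque": the same for the moment, N m; "grip_width": finger opening in m; "grasp_force": force on a finger pad.
Only numpy, scipy, OpenCV 4.12 (cv2) and the standard library are available. Lean on these libraries where they do the work, as an engineer would, in place of code of your own. Each camera call takes 0.05 s, during which the arm holds its last target. There are 200 camera calls.

## Task

Pack up the circuit kit after the lesson. First gather the lamp holders standing loose on the table into the white trough tray, then carry the loaded tray level, with everything still inside, to the dark bordered mat and set it down in the middle of the mat, lengthways along it. After that lower all the plain drilled spacer plates, one on another, over the four posts of the stand until they lie flat, put the board with the motor on top of them over the same posts, motor upward, and leave the other things on the table where they are.

Things in the scene. Friction and masses are not known exactly. Their poses are not given: they have to be found in the camera images.
- stand_top (a point): fixed post stand: a wooden foot 150 x 50 x 14 mm with four upright steel posts of 10 mm diameter at x = +-50, y = +-17 mm, rising 56 mm above the foot (the last 10 mm taper to a point). The point is the centre of the foot's top face, 14 mm above the table, where the lowest plate comes to lie; x along its length, z up
- mat_top (a point): fixed dark rubber mat with a light border, 224 x 88 x 3 mm, where the tray belongs. The point is the centre of its top face; x along its length, z up
- tray_c (a point): loose white open trough tray, outside 200 x 64 x 28 mm, walls and floor 4 mm (inside 192 x 56 mm). The point is its centre, half-way up (14 mm above its underside); x along its length, z up. It can be gripped across its 64 mm width, over the middle. About 200 g plus the lamp holders in it
- lamp0_c (a point): black lamp holder with a glass bulb, 70 mm tall: a round foot of 46 mm diameter and 12 mm height, on it an upright round socket of 24 mm diameter from 12 to 54 mm height (the place to grip), the bulb above. The point is on its axis 35 mm above its underside; z up along the axis. About 80 g. This one already stands in the tray near one end, on the tray's floor
- lamp1_c (a point): black lamp holder with a glass bulb, 70 mm tall: a round foot of 46 mm diameter and 12 mm height, on it an upright round socket of 24 mm diameter from 12 to 54 mm height (the place to grip), the bulb above. The point is on its axis 35 mm above its underside; z up along the axis. About 80 g. Stands on the table at first; may be absent
- lamp2_c (a point): black lamp holder with a glass bulb, 70 mm tall: a round foot of 46 mm diameter and 12 mm height, on it an upright round socket of 24 mm diameter from 12 to 54 mm height (the place to grip), the bulb above. The point is on its axis 35 mm above its underside; z up along the axis. About 80 g. Stands on the table at first; may be absent
- spacer0_c (a point): drilled plywood spacer plate, lying flat, 130 x 56 x 12 mm, with four 14 mm square through holes centred at x = +-50, y = +-17 mm. The point is the plate's centre, half-way up; x along its length, z up. All the spacers are alike and may be absent. About 70 g
- spacer1_c (a point): drilled plywood spacer plate, lying flat, 130 x 56 x 12 mm, with four 14 mm square through holes centred at x = +-50, y = +-17 mm. The point is the plate's centre, half-way up; x along its length, z up. All the spacers are alike and may be absent. About 70 g
- spacer2_c (a point): drilled plywood spacer plate, lying flat, 130 x 56 x 12 mm, with four 14 mm square through holes centred at x = +-50, y = +-17 mm. The point is the plate's centre, half-way up; x along its length, z up. All the spacers are alike and may be absent. About 70 g
- motor_c (a point): motor board, lying flat: a plywood plate of the same size and holes as the spacers (130 x 56 x 12 mm) with an electric motor on top, a steel cylinder of 26 mm diameter and 46 mm length lying along x over the middle, its axis 33 mm and its top 46 mm above the plate's underside. The point is the centre of the plate, 6 mm above its underside; x along its length, z up. About 150 g; it can be gripped across the plate's 56 mm width like the spacers, or by the motor
- battery: bystander, not part of the job: green flat battery, 65 x 24 x 60 mm, standing beyond the work area; origin under its centre
- buzzer: bystander, not part of the job: wooden block 70 x 36 x 16 mm with a black buzzer on it, 36 mm tall in all; origin under its centre
- switch: bystander, not part of the job: wooden block 70 x 36 x 16 mm with a flat brass switch strip on it; origin under its centre
- fan: bystander, not part of the job: wooden block 70 x 36 x 16 mm with a small motor and red fan on it, 41 mm tall in all; origin under its centre
- driver: bystander, not part of the job: screwdriver 180 mm long, lying; origin near its middle
There are look-alikes about, which are no part of the job. Leave any blue or green look-alike of the part that bears spacer1_c alone.

How it is judged (in metres and radians):
On the way, in this order (a step that is already met when the one before it is completed fails the run):
1. all lamp holders are in the tray, the tray not yet on the mat (x of lamp0_c in the frame of tray_c between -0.098 and 0.098 m and y of lamp0_c in the frame of tray_c between -0.03 and 0.03 m and z of lamp0_c in the frame of tray_c between -0.012 and 0.04 m and x of lamp1_c in the frame of tray_c between -0.098 and 0.098 m and y of lamp1_c in the frame of tray_c between -0.03 and 0.03 m and z of lamp1_c in the frame of tray_c between -0.012 and 0.04 m and x of lamp2_c in the frame of tray_c between -0.098 and 0.098 m and y of lamp2_c in the frame of tray_c between -0.03 and 0.03 m and z of lamp2_c in the frame of tray_c between -0.012 and 0.04 m and horizontal distance between tray_c and mat_top above 0.06 m), for 0.2 s.
2. the tray stands on the mat, centred and lengthways along it, all lamp holders still inside (x of lamp0_c in the frame of tray_c between -0.098 and 0.098 m and y of lamp0_c in the frame of tray_c between -0.03 and 0.03 m and z of lamp0_c in the frame of tray_c between -0.012 and 0.04 m and x of lamp1_c in the frame of tray_c between -0.098 and 0.098 m and y of lamp1_c in the frame of tray_c between -0.03 and 0.03 m and z of lamp1_c in the frame of tray_c between -0.012 and 0.04 m and x of lamp2_c in the frame of tray_c between -0.098 and 0.098 m and y of lamp2_c in the frame of tray_c between -0.03 and 0.03 m and z of lamp2_c in the frame of tray_c between -0.012 and 0.04 m and x of tray_c in the frame of mat_top between -0.016 and 0.016 m and y of tray_c in the frame of mat_top between -0.016 and 0.016 m and angle between the x axis of tray_c and the x axis of mat_top, either way round below 0.14 rad and z of tray_c in the frame of mat_top below 0.018 m and angle between tray_c's own z axis and vertical below 0.05 rad), for 0.3 s.
3. all the spacer plates lie flat on the stand, over its posts (horizontal distance between each of spacer0_c, spacer1_c, spacer2_c and stand_top below 0.006 m and angle between the x axis of each of spacer0_c, spacer1_c, spacer2_c and the x axis of stand_top, either way round below 0.1 rad and angle between each of spacer0_c, spacer1_c, spacer2_c's own z axis and vertical below 0.06 rad and z of spacer0_c in the frame of stand_top between 0.003 and 0.034 m and z of spacer1_c in the frame of stand_top between 0.003 and 0.034 m and z of spacer2_c in the frame of stand_top between 0.003 and 0.034 m), for 0.3 s.
At the end, for the whole second after the job is handed in: All lamp holders in the tray; tray flat on the mat, within 16 mm of its centre along each mat axis and 8 degrees of its length; all spacers flat (3 degrees) over the four posts, one on another down to the foot, the motor board likewise on top of them, motor up (centres within 6 mm) (all of step 2 and all of step 3 and horizontal distance between motor_c and stand_top below 0.006 m and angle between the x axis of motor_c and the x axis of stand_top, either way round below 0.1 rad and angle between motor_c's own z axis and vertical below 0.06 rad and z of motor_c in the frame of stand_top between 0.003 and 0.046 m and z of motor_c in the frame of spacer0_c above 0.008 m and z of motor_c in the frame of spacer1_c above 0.008 m and z of motor_c in the frame of spacer2_c above 0.008 m); the robot touches nothing.
It fails at once if a bystander (battery, buzzer block, switch block, fan block, screwdriver) is moved more than 40 mm (distance of any of battery, buzzer, switch, fan, driver from where it was at the start of the episode above 0.04 m).
It fails at once if the tray is tipped by more than 35 degrees (angle between tray_c's own z axis and vertical above 0.61 rad).
Of spacer0, spacer1, spacer2 only 2 to 3 are there at a start; the rules pass over those that are not, and their reading is None.
Of lamp1, lamp2 only 1 to 2 are there at a start; the rules pass over those that are not, and their reading is None.
At some moment in a run one of spacer0, spacer1, spacer2, motor may be knocked a few centimetres aside while the robot is not near it.
Once in a run the grip may slacken for a moment while it holds something.
It also fails if it takes over 210 s, if anything falls off the work surface, if the arm or the gripper's body presses on something with over 40 N, if the wrist force passes 120 N, or if a joint passes its speed limit or range.

## Working session

There is one attempt and no reset: what is moved stays moved. The work goes in short steps, Python scripts to look and compute and a tool call to move; the robot and the scene stay as the last step left them, time stands still between calls to the robot, and variables do not carry over. Pictures are saved under pics/ and viewed, at most 14 in all, crops included, and the job is handed in when it is done.

Besides the shell and the picture viewer there is one more tool, called in YAML: its name, and indented under it one key for each argument. drive_tool: Moves the arm, as the interface text tells. Its arguments: {"type":"object","properties":{"angular":{"type":"array","items":{"type":"array","items":{"type":"number"}}},"delta_pos":{"type":"array","items":{"type":"array","items":{"type":"number"}}},"gripper":{"type":"array","items":{"type":"number"}},"squeeze":{"type":"number"}},"required":["angular","delta_pos","gripper"]}

```bash
mkdir -p pics
python3 - <<'E'
from cell import telemetry, eyes, env, models
import cv2,numpy as np
o=telemetry.get_obs();print(o['time_s'],o['tool_pos'],o['tool_rot'],o['grip_width'],env.finger_overhang)
for n in('top','side'):
    p=eyes.read_camera(n);cv2.imwrite(f'pics/{n}0.png',p['pixels'][:,:,::-1])
    print(n,np.round(p['mtx'],1).tolist(),p['origin'],p['orientation'])
    for t in['tray_c','lamp1_c','spacer1_c','motor_c','stand_top','mat_top','battery','buzzer','switch','fan','driver']:
        try: print(t,[(np.round(d['centre']).tolist(),round(d['p'],2)) for d in models.search_frame(p,t)])
        except Exception as e: print(t,e)
E
```

```text
0.0 [ 0.210885   -0.61427058  0.23544236] [-1.79888482e+02  4.16818471e-03  1.89523509e+01] 0.08719509624551133 0.014
top [[477.9, 0.0, 316.7], [0.0, 477.9, 242.7], [0.0, 0.0, 1.0]] [0.41332166 0.00609553 1.13253909] [-1.71915824e+02  5.97315506e-02 -9.03851811e+01]
tray_c [([308.0, 303.0], 0.74)]
lamp1_c [([314.0, 240.0], 0.71)]
spacer1_c [([220.0, 304.0], 0.78), ([156.0, 345.0], 0.74), ([385.0, 358.0], 0.71)]
motor_c [([434.0, 305.0], 0.57)]
stand_top [([230.0, 226.0], 0.6)]
mat_top [([397.0, 219.0], 0.64)]
battery [([328.0, 141.0], 0.61)]
buzzer [([146.0, 196.0], 0.96), ([406.0, 156.0], 0.54)]
switch [([495.0, 200.0], 0.79)]
fan [([406.0, 157.0], 0.63)]
driver [([264.0, 156.0], 0.92)]
side [[573.4, 0.0, 316.1], [0.0, 573.4, 249.1], [0.0, 0.0, 1.0]] [0.52546365 1.06424063 0.76748381] [-123.28328224    1.10202213 -178.4821661 ]
tray_c [([374.0, 280.0], 0.71), ([214.0, 310.0], 0.7)]
lamp1_c [([313.0, 272.0], 0.95)]
spacer1_c [([440.0, 399.0], 0.98), ([423.0, 234.0], 0.64), ([385.0, 340.0], 0.61)]
motor_c [([370.0, 212.0], 0.75)]
stand_top [([290.0, 328.0], 0.65)]
mat_top [([291.0, 234.0], 0.65)]
battery [([210.0, 256.0], 0.63)]
buzzer [([243.0, 417.0], 0.96)]
switch [([285.0, 188.0], 0.81)]
fan [([236.0, 224.0], 0.63)]
driver [([213.0, 310.0], 0.86)]
```

View pics/top0.png

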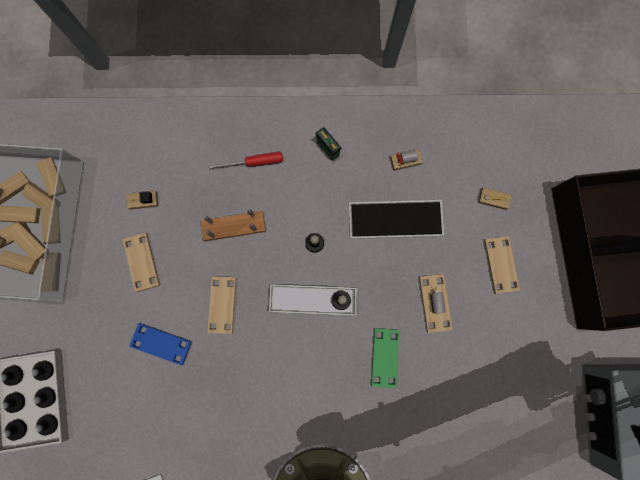

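View pics/side0.png

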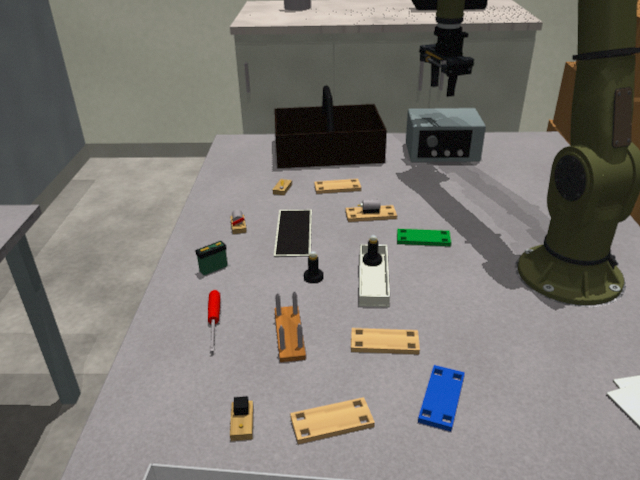

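The pictures show these things that could be taken for what I want (top-image pixels):
- **Plates:** plain spacers at (141,262), (222,305) and (502,265). The blue (160,343) and green (385,357) plates are look-alikes, and the motor board is at (436,303). I choose the three plain wooden ones.
- **Lamps:** one loose lamp at (314,241) and lamp0 in the tray at (341,299). The black pegs at the lower left are in another box and not part of the job.
- **Places:** the tray is at (312,300), the stand at (233,225) and the mat at (396,219).

I'll fit box silhouettes in both views.

```bash
cat > h.py <<'E'
from cell import telemetry, eyes, env, models
import cv2,numpy as np
from scipy.spatial.transform import Rotation as R
from scipy.optimize import minimize
def shoot(tag=None):
    P={n:eyes.read_camera(n) for n in('top','side')}
    if tag:
        for n in P: cv2.imwrite(f'pics/{n}_{tag}.png',P[n]['pixels'][:,:,::-1])
    return P
def proj(p,X):
    c=R.from_euler('xyz',p['orientation'],degrees=True).inv().apply(np.atleast_2d(X)-p['origin'])
    return (c/c[:,2:])@np.array(p['mtx']).T[:,:2]
def ray(p,uv,z):
    d=R.from_euler('xyz',p['orientation'],degrees=True).apply(np.linalg.solve(p['mtx'],[*uv,1.]))
    return p['origin']+d*(z-p['origin'][2])/d[2]
def box(l,w,h,z0=0): return np.array([[x*l/2,y*w/2,z0+k*h] for x in(-1,1) for y in(-1,1) for k in(0,1)])
a=np.arange(0,2*np.pi,.3)
LAMP=np.vstack([np.c_[r*np.cos(a),r*np.sin(a),0*a+z] for r,z in((.023,0),(.023,.012),(.012,.054),(.008,.068))])
M=dict(plate=box(.13,.056,.012),stand=box(.15,.05,.014),tray=box(.2,.064,.028),mat=box(.224,.088,.003),lamp=LAMP)
def mask(p,kind):
    hsv=cv2.cvtColor(p['pixels'],cv2.COLOR_RGB2HSV);s,v=hsv[...,1],hsv[...,2]
    if kind in('plate','stand'): m=s>70
    elif kind=='lamp': m=v<60
    else: m=(v>150)&(s<60)
    return m.astype(np.uint8)
def fit(P,kind,x,y,yaw=0,z=0,freez=False,cams=('top','side')):
    """silhouette fit -> x,y,yaw(deg),z of underside, plus residual per camera (fraction)"""
    def pts(q): 
        b=M[kind]; return R.from_euler('z',q[2]).apply(b)+[q[0],q[1],(q[3] if freez else z)]
    H={}
    for n in cams:
        m=mask(P[n],kind);k,lab=cv2.connectedComponents(m)
        roi=np.zeros_like(m);hh=cv2.convexHull(proj(P[n],pts([x,y,np.radians(yaw),z])).astype(np.float32))
        cv2.fillConvexPoly(roi,hh.astype(np.int32),1)
        ids=lab[(roi>0)&(m>0)]
        if len(ids)==0: continue
        L=np.bincount(ids).argmax()
        # outline at pixel edges
        big=cv2.resize((lab==L).astype(np.uint8),None,fx=4,fy=4,interpolation=cv2.INTER_NEAREST)
        c=np.vstack(cv2.findContours(big,cv2.RETR_EXTERNAL,cv2.CHAIN_APPROX_NONE)[0])[:,0]
        H[n]=cv2.convexHull(((c+.5)/4-.5).astype(np.float32))
    def cost(q,n=None):
        t=0
        for k in ([n] if n else H):
            g=cv2.convexHull(proj(P[k],pts(q)).astype(np.float32));A=cv2.contourArea(g)
            t+=(A+cv2.contourArea(H[k])-2*cv2.intersectConvexConvex(g,H[k])[0])/A
        return t
    best=None
    for y0 in ([yaw] if kind=='lamp' else [yaw-35,yaw,yaw+35]):
        q0=np.array([x,y,np.radians(y0),z]);S=np.vstack([q0]+[q0+d for d in np.diag([.01,.01,.15,.01])])
        r=minimize(cost,q0,method='Nelder-Mead',options=dict(initial_simplex=S,xatol=1e-5,fatol=1e-6,maxiter=900))
        if best is None or r.fun<best.fun:best=r
    q=best.x;return np.round([q[0],q[1],np.degrees(q[2]),q[3] if freez else z],4).tolist(),{k:round(cost(q,k),3) for k in H}
E
python3 - <<'E'
from h import *
P=shoot()
for nm,k,uv,yaw in[('spA','plate',(141,262),0),('spB','plate',(222,305),0),('spC','plate',(502,265),0),('motor','plate',(436,303),0),('stand','stand',(233,225),90),('tray','tray',(312,300),90),('mat','mat',(396,219),90),('lamp','lamp',(314,243),0)]:
    w=ray(P['top'],uv,.01)
    for kw in (dict(),dict(freez=True),dict(cams=('top',)),dict(cams=('side',))):
        print(nm,*fit(P,k,w[0],w[1],yaw,**kw))
w=ray(P['top'],(341,299),.05);print('lamp0',w,fit(P,'lamp',w[0],w[1],0,.004))
E
```

```text
spA [0.5309, 0.4231, 16.0663, 0.0] {'top': 0.025, 'side': 0.054}
spA [0.5309, 0.4229, 16.1494, 0.0016] {'top': 0.016, 'side': 0.027}
spA [0.5304, 0.4232, 16.1529, 0.0] {'top': 0.016}
spA [0.5314, 0.4219, 16.3573, 0.0] {'side': 0.029}
spB [0.4296, 0.2288, -2.6525, 0.0] {'top': 0.029, 'side': 0.034}
spB [0.4296, 0.2292, -2.4457, 0.0012] {'top': 0.024, 'side': 0.025}
spB [0.4289, 0.2294, -2.4503, 0.0] {'top': 0.025}
spB [0.4297, 0.2279, -2.2699, 0.0] {'side': 0.026}
spC [0.5188, -0.4293, 7.6491, 0.0] {'top': 0.015, 'side': 0.051}
spC [0.5187, -0.429, 7.649, 0.0007] {'top': 0.014, 'side': 0.048}
spC [0.5184, -0.4294, 7.6492, 0.0] {'top': 0.014}
spC [0.5193, -0.4304, 7.377, 0.0] {'side': 0.047}
motor [0.4302, -0.2698, 6.1979, 0.0] {'top': 0.027, 'side': 0.122}
motor [0.4303, -0.2687, 6.1879, 0.0017] {'top': 0.022, 'side': 0.112}
motor [0.4304, -0.2692, 6.1722, 0.0] {'top': 0.024}
motor [0.4302, -0.2714, 6.3524, 0.0] {'side': 0.114}
stand [0.6162, 0.206, 98.5822, 0.0] {'top': 0.026, 'side': 0.05}
stand [0.616, 0.2065, 98.6142, 0.001] {'top': 0.024, 'side': 0.049}
stand [0.616, 0.2066, 98.6
[... 193 characters left out ...]
, 'side': 0.882}
tray [0.4448, 0.0262, 86.772, 0.0] {'top': 0.245}
tray [0.1604, 1.5479, -254.913, 0.0] {'side': 0.979}
mat [-7.0454, 1.3817, -636.9666, 0.0] {'top': 1.0, 'side': 1.0}
mat [1.1332, 0.8982, -1471.8265, 1.1591] {'top': 1.0, 'side': 0.99}
mat [0.6986, -0.0834, 171.0564, 0.0] {'top': 0.934}
mat [0.5653, 1.5726, -631.2296, 0.0] {'side': 0.973}
lamp [0.5737, 0.012, 11.9731, 0.0] {'top': 0.059, 'side': 0.189}
lamp [0.574, 0.0119, 11.66, -0.0019] {'top': 0.058, 'side': 0.184}
lamp [0.5735, 0.012, -3.3224, 0.0] {'top': 0.057}
lamp [0.5754, 0.0115, -5.5106, 0.0] {'side': 0.183}
lamp0 [ 0.43872679 -0.0475219   0.05      ] ([0.4378, -0.0487, 3.8713, 0.004], {'top': 0.071, 'side': 0.206})
```

Plates, stand and lamp fit well, with measured heights 0–2 mm off the text. Next I fix the tray and mat masks and check the choice in one crop.

```bash
python3 - <<'E'
import re
s=open('h.py').read()
s=s.replace("    else: m=(v>150)&(s<60)","    elif kind=='matd': m=v<60\n    else: m=(v>thr)&(s<60)").replace("def mask(p,kind):","thr=150\ndef mask(p,kind):").replace("lamp=LAMP)","lamp=LAMP,matd=box(.212,.076,.0002,.003))")
open('h.py','w').write(s)
E
python3 - <<'E'
import h
from h import *
P=shoot()
for n in P:
    v=cv2.cvtColor(P[n]['pixels'],cv2.COLOR_RGB2HSV)[...,2]
    if n=='top': print(v[300,262:300:2],v[219,340:356],v[219,438:448])
    else: print(v[285,350:400:3],v[234,268:284])
for t in(165,180):
    h.thr=t
    for k,uv in(('tray',(312,300)),('matd',(396,219)),('mat',(396,219))):
        w=ray(P['top'],uv,.01)
        for kw in (dict(),dict(freez=True),dict(cams=('top',)),dict(cams=('side',))): print(t,k,*fit(P,k,w[0],w[1],90,**kw))
c=P['top']['pixels'][180:400,110:530,::-1];cv2.imwrite('pics/crop.png',cv2.resize(c,(798,418),interpolation=cv2.INTER_CUBIC))
E
```

```text
[123 121 120  89 162 156 168 168 168 168 168 168 168 168 168 168 168 168
 168] [118 119 119 120 123 125 123 120 119 117 158 109  38  25  23  24] [ 23  24  23 136 152 133 124 125 124 123]
[159 167 164 163 221 230 229 229 229 229 229 229 108 192 159 158 159] [154 156 159 156 160 159 159 159 193 197  69  32  28  33  30  32]
165 tray [0.4377, 0.0085, 87.959, 0.0] {'top': 0.336, 'side': 0.245}
165 tray [0.4382, 0.0068, 87.7605, 0.0189] {'top': 0.358, 'side': 0.207}
165 tray [0.4449, 0.0263, 86.7792, 0.0] {'top': 0.334}
165 tray [0.4361, -0.0176, 88.2519, 0.0] {'side': 0.21}
165 matd [0.6319, -0.1858, 91.3677, 0.0] {'top': 0.049, 'side': 0.033}
165 matd [0.6316, -0.1841, 91.273, 0.0018] {'top': 0.046, 'side': 0.033}
165 matd [0.6304, -0.1855, 90.9472, 0.0] {'top': 0.046}
165 matd [0.6324, -0.1867, 91.138, 0.0] {'side': 0.031}
165 mat [0.6452, -0.1951, 97.0445, 0.0] {'top': 0.999, 'side': 0.582}
165 mat [0.7244, -0.7969, 76.3654, -0.3384] {'top': 1.001, 'side': 0.417}
165 mat [0.7892, -0.1541, -17.6101, 0.0] {'top': 0.999}
165 mat [0.6452, -0.1951, 97.0445, 0.0] {'side': 0.582}
180 tray [0.4365, -0.0178, 87.6805, 0.0] {'side': 0.131}
180 tray [0.4356, -0.034, 87.901, -0.0127] {'side': 0.122}
180 tray [0.4378, 0.0182, 55.0, 0.0] {}
180 tray [0.4365, -0.0178, 87.6805, 0.0] {'side': 0.131}
180 matd [0.6319, -0.1858, 91.3677, 0.0] {'top': 0.049, 'side': 0.033}
180 matd [0.6316, -0.1841, 91.273, 0.0018] {'top': 0.046, 'side': 0.033}
180 matd [0.6304, -0.1855, 90.9472, 0.0] {'top': 0.046}
180 matd [0.6324, -0.1867, 91.138, 0.0] {'side': 0.031}
180 mat [0.6463, -0.1942, 98.7681, 0.0] {'side': 0.838}
180 mat [0.7299, -0.7831, 105.3839, -0.3354] {'side': 0.782}
180 mat [0.6286, -0.1835, 55.0, 0.0] {}
180 mat [0.6463, -0.1942, 98.7681, 0.0] {'side': 0.838}
```

View pics/crop.png

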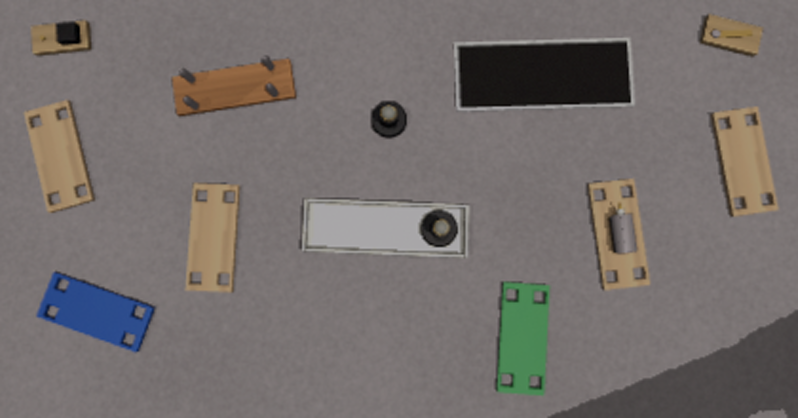

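Choice confirmed: three plain wooden spacers, the board with the motor, the lamp at crop (388,118) and the white tray. The blue and green plates stay where they are.

```bash
python3 - <<'E'
s=open('h.py').read()
s=s.replace("    else: m=(v>thr)&(s<60)","    elif kind=='tray': return cv2.morphologyEx(((v>(142 if p['orientation'][0]<-150 else 186))&(s<60)).astype(np.uint8),cv2.MORPH_CLOSE,np.ones((5,5)))\n    else: m=(v>thr)&(s<60)")
open('h.py','w').write(s)
E
python3 - <<'E'
from h import *
P=shoot()
for kw in (dict(),dict(cams=('top',)),dict(cams=('side',))): print(*fit(P,'tray',.437,.016,90,**kw))
E
```

```text
[0.4384, 0.0168, 87.3888, 0.0] {'top': 0.017, 'side': 0.192}
[0.4387, 0.017, 87.5002, 0.0] {'top': 0.015}
[0.4365, -0.0179, 87.6103, 0.0] {'side': 0.132}
```

drive_tool:
  angular:
    - [0, 0, -0.138]
    - [0, 0, -0.138]
    - [0, 0, -0.138]
    - [0, 0, -0.138]
    - [0, 0, -0.138]
    - [0, 0, -0.138]
    - [0, 0, -0.138]
    - [0, 0, -0.138]
    - [0, 0, -0.138]
    - [0, 0, 0]
    - [0, 0, 0]
    - [0, 0, 0]
    - [0, 0, 0]
    - [0, 0, 0]
    - [0, 0, 0]
    - [0, 0, 0]
    - [0, 0, 0]
    - [0, 0, 0]
    - [0, 0, 0]
    - [0, 0, 0]
  delta_pos:
    - [0, 0, 0]
    - [0, 0, 0]
    - [0, 0, 0]
    - [0, 0, 0]
    - [0, 0, 0]
    - [0, 0, 0]
    - [0, 0, 0]
    - [0, 0, 0]
    - [0, 0, 0]
    - [4, 2.3, 0]
    - [4, 2.3, 0]
    - [4, 2.3, 0]
    - [4, 2.3, 0]
    - [4, 2.3, 0]
    - [4, 2.3, 0]
    - [4, 2.3, 0]
    - [4, 2.3, 0]
    - [4, 2.3, 0]
    - [4, 2.3, 0]
    - [4, 2.3, 0]
  gripper: [7, 7, 7, 7, 7, 7, 7, 7, 7, 7, 7, 7, 7, 7, 7, 7, 7, 7, 7, 7]
  squeeze: 15

```text
time_s: 3.5
tool_pos: [0.4639, -0.1726, 0.237]
tool_rot: [180.0, 0.1, 90.1]
force: [1.6, -0.6, -0.4]
grip_width: 0.0697
grasp_force: 0.0
```

drive_tool:
  angular:
    - [0, 0, 0]
    - [0, 0, 0]
    - [0, 0, 0]
    - [0, 0, 0]
    - [0, 0, 0]
    - [0, 0, 0]
    - [0, 0, 0]
    - [0, 0, 0]
    - [0, 0, 0]
    - [0, 0, 0]
    - [0, 0, 0]
    - [0, 0, 0]
    - [0, 0, 0]
    - [0, 0, 0]
    - [0, 0, 0]
    - [0, 0, 0]
    - [0, 0, 0]
    - [0, 0, 0]
  delta_pos:
    - [3.7, 2.2, 0]
    - [3.7, 2.2, 0]
    - [3.7, 2.2, 0]
    - [3.7, 2.2, 0]
    - [3.7, 2.2, 0]
    - [0, 0, 4]
    - [0, 0, 4]
    - [0, 0, 4]
    - [0, 0, 4]
    - [0, 0, 2]
    - [0, 0, 1.5]
    - [0, 0, 0]
    - [0, 0, 0]
    - [0, 0, 0]
    - [0, 0, 0]
    - [0, 0, 0]
    - [0, 0, 0]
    - [0, 0, 0]
  gripper: [7, 7, 7, 7, 7, 7, 7, 7, 7, 7, 7, 7, 7, 1, 1, 1, 1, 1]
  squeeze: 20

```text
time_s: 5.3
tool_pos: [0.5729, 0.0109, 0.0418]
tool_rot: [180.0, 0.0, 90.1]
force: [-0.2, -0.9, -0.6]
grip_width: 0.0378
grasp_force: 0.0
```

drive_tool:
  angular:
    - [0, 0, 0]
    - [0, 0, 0]
    - [0, 0, 0]
    - [0, 0, 0]
    - [0, 0, 0]
    - [0, 0, 0]
  delta_pos:
    - [0, 0, 0]
    - [0, 0, 0]
    - [0, 0, 0]
    - [0, 0, 0]
    - [0, 0, -2]
    - [0, 0, -2]
  gripper: [1, 1, 1, 1, 1, 1]

```text
time_s: 5.9
tool_pos: [0.5718, 0.011, 0.0811]
tool_rot: [-179.8, -0.0, 90.1]
force: [0.6, -0.4, -0.3]
grip_width: 0.0237
grasp_force: 20.0
```

drive_tool:
  angular:
    - [0, 0, 0]
    - [0, 0, 0]
    - [0, 0, 0]
    - [0, 0, 0]
    - [0, 0, 0]
    - [0, 0, 0]
    - [0, 0, 0]
    - [0, 0, 0]
    - [0, 0, 0]
    - [0, 0, 0]
    - [0, 0, 0]
    - [0, 0, 0]
  delta_pos:
    - [0, 0, -2.5]
    - [0, 0, -2.5]
    - [1.7, -3.2, 0]
    - [1.7, -3.2, 0]
    - [1.7, -3.2, 0]
    - [1.7, -3.4, 0]
    - [0, 0, 0]
    - [0, 0, 2.5]
    - [0, 0, 2.5]
    - [0, 0, 2]
    - [0, 0, 1.2]
    - [0, 0, 0]
  gripper: [1, 1, 1, 1, 1, 1, 1, 1, 1, 1, 1, 1]

```text
time_s: 7.1
tool_pos: [0.4415, 0.0786, 0.0481]
tool_rot: [-179.8, -0.0, 90.1]
force: [-0.1, -0.0, -0.4]
grip_width: 0.0232
grasp_force: 20.0
```

drive_tool:
  angular:
    - [0, 0, 0]
    - [0, 0, 0]
    - [0, 0, 0]
    - [0, 0, 0]
    - [0, 0, 0]
    - [0, 0, 0]
    - [0, 0, 0]
    - [0, 0, 0]
    - [0, 0, 0]
    - [0, 0, 0]
    - [0, 0, 0]
    - [0, 0, 0]
  delta_pos:
    - [0, 0, 0.2]
    - [0, 0, 0]
    - [0, 0, 0]
    - [0, 0, 0]
    - [0, 0, 0]
    - [0, 0, 0]
    - [0, 0, 0]
    - [0, 0, -3]
    - [0, 0, -4]
    - [0, 0, -4]
    - [5, 0, 0]
    - [5, 0, 0]
  gripper: [1, 5, 5, 5, 5, 5, 8, 8, 8, 8, 8, 8]

```text
time_s: 8.3
tool_pos: [0.4442, 0.1783, 0.1593]
tool_rot: [179.7, 0.1, 89.8]
force: [-0.3, -0.9, -0.9]
grip_width: 0.0789
grasp_force: 0.0
```

Run:
```python
from h import *
P=shoot('a')
print(*fit(P,'tray',.4385,.017,87,cams=('top',)))
for x,y in((.4378,-.0487),(.441,.079)): print(*fit(P,'lamp',x,y,0,.004))
cv2.imwrite('pics/a.png',cv2.resize(P['side']['pixels'][200:400,230:530,::-1],(750,500)))
```

```text
[0.4387, 0.017, 87.5058, 0.0] {'top': 0.015}
[-7.283, 1.2544, -988.4608, 0.004] {'top': 1.0, 'side': 1.0}
[0.4413, 0.0799, 9.9148, 0.004] {'top': 0.074, 'side': 0.417}
```

View pics/a.png

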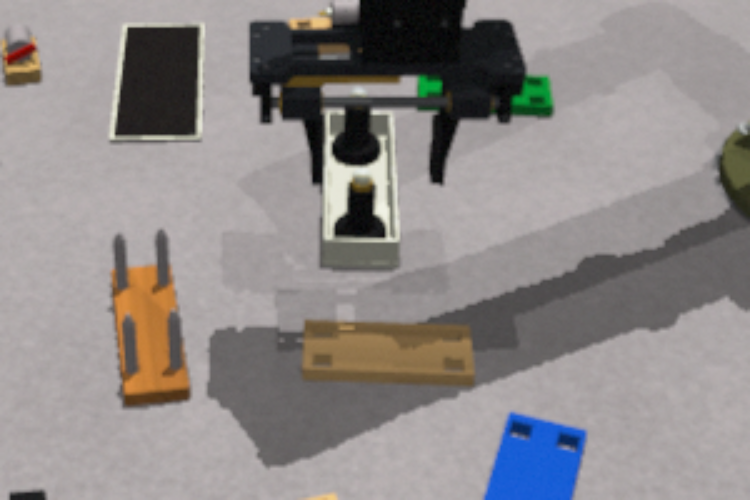

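The side view shows both lamps standing upright in the tray and nothing else moved. Next I grip the tray over its middle.

drive_tool:
  angular:
    - [0, 0, 0]
    - [0, 0, 0]
    - [0, 0, 0]
    - [0, 0, 0]
    - [0, 0, 0.04]
    - [0, 0, 0]
    - [0, 0, 0]
    - [0, 0, 0]
    - [0, 0, 0]
    - [0, 0, 0]
    - [0, 0, 0]
    - [0, 0, 0]
    - [0, 0, 0]
    - [0, 0, 0]
    - [0, 0, 0]
    - [0, 0, 0]
    - [0, 0, 0]
  delta_pos:
    - [-4, -0.1, 0]
    - [-4, -0.1, 0]
    - [-4, -0.1, 0]
    - [-4.1, -0.2, 0]
    - [0, 0, 0]
    - [0, 0, 3.5]
    - [0, 0, 3.5]
    - [0, 0, 3]
    - [0, 0, 1.8]
    - [0, 0, 1.1]
    - [0, 0, 0]
    - [0, 0, 0]
    - [0, 0, 0]
    - [0, 0, 0]
    - [0, 0, 0]
    - [0, 0, 0]
    - [0, 0, 0]
  gripper: [8.6, 8.6, 8.6, 8.6, 8.6, 8.6, 8.6, 8.6, 8.6, 8.6, 8.6, 6, 6, 6, 6, 6, 6]
  squeeze: 35

```text
time_s: 10.1
tool_pos: [0.439, 0.0175, 0.0294]
tool_rot: [179.9, 0.0, 87.8]
force: [1.1, -0.7, 5.6]
grip_width: 0.0635
grasp_force: 35.0
```

drive_tool:
  angular:
    - [0, 0, 0]
    - [0, 0, 0]
    - [0, 0, 0]
    - [0, 0, -0.06]
    - [0, 0, 0]
    - [0, 0, 0]
    - [0, 0, 0]
    - [0, 0, 0]
    - [0, 0, 0]
    - [0, 0, 0]
    - [0, 0, 0]
    - [0, 0, 0]
    - [0, 0, 0]
    - [0, 0, 0]
    - [0, 0, 0]
    - [0, 0, 0]
    - [0, 0, 0]
  delta_pos:
    - [0, 0, -1]
    - [0, 0, -1]
    - [0, 0, -1]
    - [0, 0, 0]
    - [-1, 0.9, 0]
    - [-2, 1.8, 0]
    - [-2.3, 2.1, 0]
    - [-2.3, 2.1, 0]
    - [-2.3, 2.1, 0]
    - [-2.3, 2.1, 0]
    - [-2.3, 2.1, 0]
    - [-2.3, 2.1, 0]
    - [-2.3, 2.1, 0]
    - [-1.6, 1.4, 0]
    - [0, 0, 0]
    - [0, 0, 0]
    - [0, 0, 0]
  gripper: [6, 6, 6, 6, 6, 6, 6, 6, 6, 6, 6, 6, 6, 6, 6, 6, 6]
  squeeze: 45

```text
time_s: 11.8
tool_pos: [0.6296, -0.1844, 0.0579]
tool_rot: [-179.9, -0.0, 91.3]
force: [-0.1, 0.6, -3.2]
grip_width: 0.0635
grasp_force: 45.0
```

Run:
```python
from h import *
P=shoot('b')
print(telemetry.get_obs()['tool_pos'])
print(*fit(P,'tray',.6315,-.186,91,.03,cams=('top',)))
```

```text
[ 0.6297725  -0.18423747  0.05841843]
[0.7455, -0.1311, 162.6655, 0.03] {'top': 1.0}
```

View pics/side_b.png

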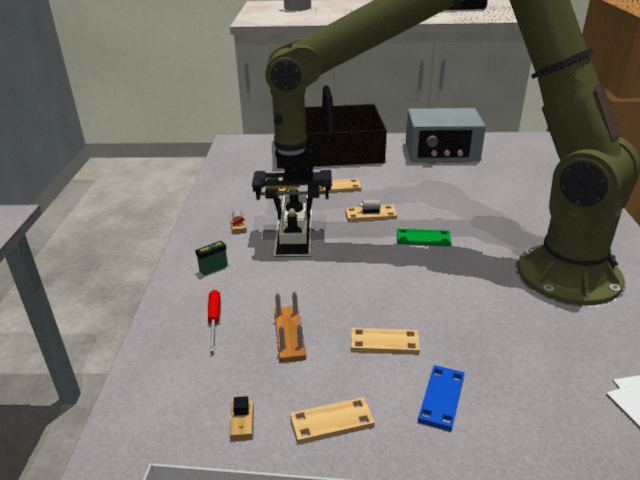

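The tray hangs level over the mat with the lamps inside, so I lower and release it.

drive_tool:
  angular:
    - [0, 0, 0]
    - [0, 0, 0]
    - [0, 0, 0]
    - [0, 0, 0]
    - [0, 0, 0]
    - [0, 0, 0]
    - [0, 0, 0]
    - [0, 0, 0]
    - [0, 0, 0]
    - [0, 0, 0]
    - [0, 0, 0]
    - [0, 0, 0]
    - [0, 0, 0]
  delta_pos:
    - [0, 0.15, 0.8]
    - [0, 0, 0.8]
    - [0, 0, 0.5]
    - [0, 0, 0.4]
    - [0, 0, 0]
    - [0, 0, 0]
    - [0, 0, 0]
    - [0, 0, 0]
    - [0, 0, 0]
    - [0, 0, -2]
    - [0, 0, -3]
    - [0, 0, -4]
    - [0, 0, -4]
  gripper: [6, 6, 6, 6, 6, 8.6, 8.6, 8.6, 8.6, 8.6, 8.6, 8.6, 8.6]

```text
time_s: 13.2
tool_pos: [0.6315, -0.185, 0.1648]
tool_rot: [-180.0, -0.0, 91.3]
force: [0.5, 0.2, -0.3]
grip_width: 0.0862
grasp_force: 0.0
```

drive_tool:
  angular:
    - [0, 0, 0]
    - [0, 0, 0]
    - [0, 0, 0]
    - [0, 0, 0]
    - [0, 0, 0.146]
    - [0, 0, 0.146]
    - [0, 0, 0.146]
    - [0, 0, 0.146]
    - [0, 0, 0.146]
    - [0, 0, 0.146]
    - [0, 0, 0.146]
    - [0, 0, 0.146]
    - [0, 0, 0.146]
    - [0, 0, 0.146]
  delta_pos:
    - [-4, -2, 0]
    - [-4, -2, 0]
    - [-4, -2, 0]
    - [0, -2, 0]
    - [0, 0, 0]
    - [0, 0, 0]
    - [0, 0, 0]
    - [0, 0, 0]
    - [0, 0, 0]
    - [0, 0, 0]
    - [0, 0, 0]
    - [0, 0, 0]
    - [0, 0, 0]
    - [0, 0, 0]
  gripper: [8.6, 8.6, 8.6, 8.6, 8.6, 8.6, 8.6, 8.6, 8.6, 8.6, 8.6, 8.6, 8.6, 8.6]

```text
time_s: 14.6
tool_pos: [0.5547, -0.3067, 0.1638]
tool_rot: [180.0, -0.0, 7.3]
force: [0.5, -0.8, 0.4]
grip_width: 0.0857
grasp_force: 0.0
```

Run:
```python
from h import *
P=shoot('c')
print(*fit(P,'tray',.6315,-.186,91,.003,cams=('top',)))
for uv in((276,165),(330,164),(385,162)): print('box base',ray(P['side'],uv,0)[:2], 'proj top',proj(P['top'],ray(P['side'],uv,0)))
print('box top corner side rows',[ray(P['side'],uv,.09)[:2] for uv in((273,112),(384,108))])
print(*fit(P,'plate',.5188,-.4293,7.6),*fit(P,'plate',.5188,-.4293,7.6,cams=('top',)))
```

```text
[0.6379, -0.1716, 91.6239, 0.003] {'top': 0.243}
box base [ 0.71052087 -0.58746515] proj top [[560.29203493 185.5708124 ]]
box base [ 0.54042037 -0.59232291] proj top [[567.92418446 255.00624725]]
box base [ 0.36692264 -0.60456936] proj top [[579.17221035 328.87730774]]
box top corner side rows [array([ 0.73511893, -0.81715849]), array([ 0.35673155, -0.84621702])]
[0.5178, -0.431, 8.0869, 0.0] {'top': 30.612, 'side': 0.057} [-7.5825, -0.066, -360.6391, 0.0] {'top': 1.0}
```

View pics/top_c.png

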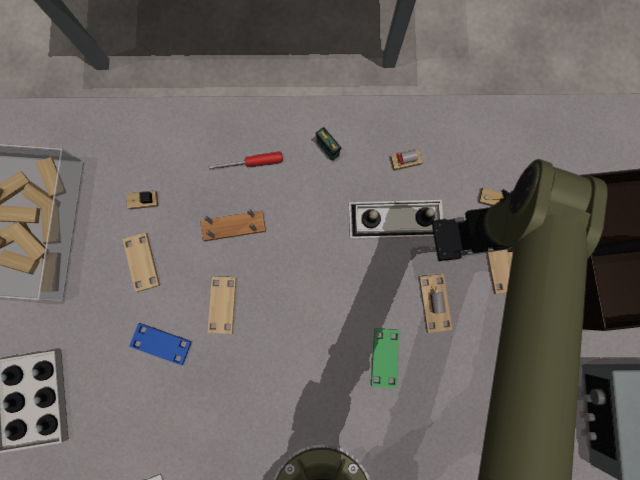

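The tray sits centred on the mat with both lamps inside, and the spacer at (502,265) is still in place. I take that one now; the dark box is about 6 cm clear.

drive_tool:
  angular:
    - [0, 0, 0]
    - [0, 0, 0]
    - [0, 0, -0.005]
    - [0, 0, 0]
    - [0, 0, 0]
    - [0, 0, 0]
    - [0, 0, 0]
    - [0, 0, 0]
    - [0, 0, 0]
    - [0, 0, 0]
    - [0, 0, 0]
    - [0, 0, 0]
    - [0, 0, 0]
    - [0, 0, 0]
    - [0, 0, 0]
  delta_pos:
    - [-1.7, 3.9, 0]
    - [-1.7, 3.9, 0]
    - [-1.7, 3.9, 0]
    - [0, 0, 4]
    - [0, 0, 4]
    - [0, 0, 3.5]
    - [0, 0, 2]
    - [0, 0, 1.1]
    - [0, 0, 0]
    - [0, 0, 0]
    - [0, 0, 0]
    - [0, 0, 0]
    - [0, 0, 0]
    - [0, 0, 0]
    - [0, 0, 0]
  gripper: [8.6, 8.6, 8.6, 8.6, 8.6, 8.6, 8.6, 8.6, 8.6, 5, 5, 5, 5, 5, 5]
  squeeze: 30

```text
time_s: 16.2
tool_pos: [0.5196, -0.4297, 0.018]
tool_rot: [180.0, -0.0, 7.9]
force: [-0.8, -0.3, 1.8]
grip_width: 0.0552
grasp_force: 30.0
```

drive_tool:
  angular:
    - [0, 0, 0]
    - [0, 0, 0]
    - [0, 0, 0]
    - [0, 0, 0]
    - [0, 0, 0]
    - [0, 0, 0]
    - [0, 0, 0]
    - [0, 0, 0]
    - [0, 0, 0]
    - [0, 0, 0]
    - [0, 0, 0]
    - [0, 0, 0]
    - [0, 0, 0]
    - [0, 0, 0]
    - [0, 0, 0]
    - [0, 0, 0]
    - [0, 0, 0]
    - [0, 0, 0]
    - [0, 0, 0]
  delta_pos:
    - [0, 0, -2]
    - [0, 0, -4]
    - [0, 0, -4]
    - [0, 0, -4]
    - [0.6, -2.2, 0]
    - [1.3, -4.4, 0]
    - [1.3, -4.4, 0]
    - [1.3, -4.4, 0]
    - [1.3, -4.4, 0]
    - [1.3, -4.4, 0]
    - [1.3, -4.4, 0]
    - [1.3, -4.4, 0]
    - [1.3, -4.4, 0]
    - [1.3, -4.4, 0]
    - [1.3, -4.4, 0]
    - [1.3, -4.4, 0]
    - [1.3, -4.4, 0]
    - [1.3, -4.4, 0]
    - [0.6, -2.2, 0]
  gripper: [5, 5, 5, 5, 5, 5, 5, 5, 5, 5, 5, 5, 5, 5, 5, 5, 5, 5, 5]

```text
time_s: 18.1
tool_pos: [0.613, 0.2113, 0.1575]
tool_rot: [-179.8, 0.0, 8.2]
force: [0.5, 0.2, 0.2]
grip_width: 0.0557
grasp_force: 30.0
```

drive_tool:
  angular:
    - [0, 0, -0.144]
    - [0, 0, -0.144]
    - [0, 0, -0.144]
    - [0, 0, -0.144]
    - [0, 0, -0.144]
    - [0, 0, -0.144]
    - [0, 0, -0.144]
    - [0, 0, -0.144]
    - [0, 0, -0.144]
    - [0, 0, -0.144]
    - [0, 0, -0.144]
    - [0, 0, 0]
    - [0, 0, 0]
  delta_pos:
    - [0, 0, 0]
    - [0, 0, 0]
    - [0, 0, 0]
    - [0, 0, 0]
    - [0, 0, 0]
    - [0, 0, 0]
    - [0, 0, 0]
    - [0, 0, 0]
    - [0, 0, 0]
    - [0, 0, 0]
    - [0, 0, 0]
    - [0, 0, 0]
    - [0, 0, 0]
  gripper: [5, 5, 5, 5, 5, 5, 5, 5, 5, 5, 5, 5, 5]

```text
time_s: 19.4
tool_pos: [0.6141, 0.2052, 0.1573]
tool_rot: [-180.0, 0.0, 98.4]
force: [0.1, 1.2, -1.1]
grip_width: 0.056
grasp_force: 30.0
```

Run:
```python
from h import *
P=shoot('d')
o=telemetry.get_obs();print(o['tool_pos'],o['tool_rot'],o['grip_width'])
z=o['tool_pos'][2]-.018
print(*fit(P,'plate',*o['tool_pos'][:2],98,z,cams=('side',)))
cv2.imwrite('pics/d.png',cv2.resize(P['side']['pixels'][180:420,150:470,::-1],(800,600)))
```

```text
[0.61407703 0.20531721 0.15744404] [-1.79994654e+02  2.01189948e-02  9.85100685e+01] 0.05554117107669724
[0.6128, 0.2056, 98.6521, 0.1394] {'side': 0.082}
```

View pics/d.png

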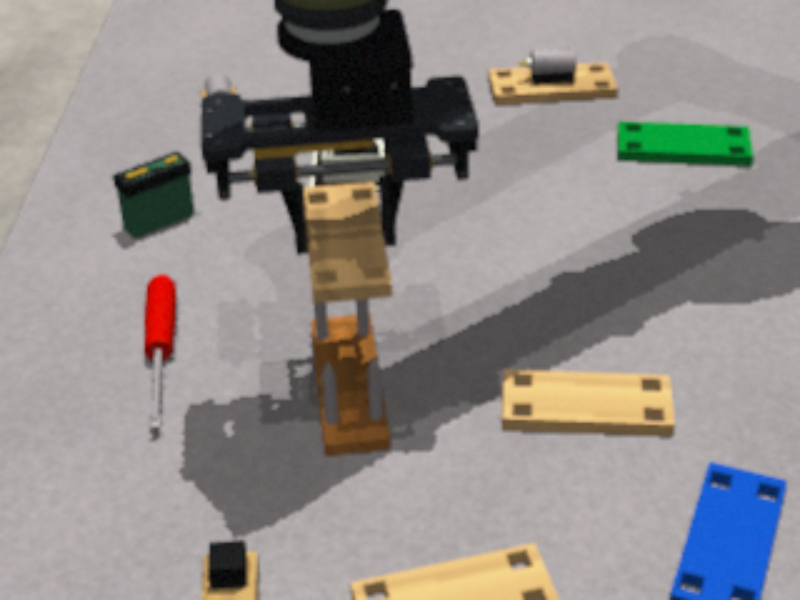

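drive_tool:
  angular:
    - [0, 0, 0]
    - [0, 0, 0]
    - [0, 0, 0]
    - [0, 0, 0]
    - [0, 0, 0]
    - [0, 0, 0]
    - [0, 0, 0]
    - [0, 0, 0]
  delta_pos:
    - [0.12, 0.2, 3]
    - [0, 0, 3]
    - [0, 0, 0]
    - [0, 0, 0.6]
    - [0, 0, 0.6]
    - [0, 0, 0.6]
    - [0, 0, 0.6]
    - [0, 0, 0]
  gripper: [5, 5, 5, 5, 5, 5, 5, 5]

```text
time_s: 20.3
tool_pos: [0.6159, 0.2069, 0.073]
tool_rot: [-180.0, 0.0, 98.7]
force: [-0.5, -0.2, -0.6]
grip_width: 0.0559
grasp_force: 30.0
```

drive_tool:
  angular:
    - [0, 0, 0]
    - [0, 0, 0]
    - [0, 0, 0]
    - [0, 0, 0]
    - [0, 0, 0]
  delta_pos:
    - [0, 0, 1]
    - [0, 0, 1]
    - [0, 0, 1]
    - [0, 0, 0.9]
    - [0, 0, 0]
  gripper: [5, 5, 5, 5, 5]

```text
time_s: 20.8
tool_pos: [0.6158, 0.2067, 0.033]
tool_rot: [-180.0, -0.0, 98.7]
force: [1.9, -0.1, -1.6]
grip_width: 0.0558
grasp_force: 30.0
```

drive_tool:
  angular:
    - [0, 0, 0]
    - [0, 0, 0]
    - [0, 0, 0]
    - [0, 0, 0]
    - [0, 0, 0]
    - [0, 0, 0]
    - [0, 0, 0]
    - [0, 0, 0]
    - [0, 0, 0]
    - [0, 0, 0]
    - [0, 0, 0]
    - [0, 0, 0]
    - [0, 0, 0]
  delta_pos:
    - [0, 0, 0]
    - [0, 0, 0]
    - [0, 0, 0]
    - [0, 0, 0]
    - [0, 0, 0]
    - [0, 0, -2]
    - [0, 0, -4]
    - [0, 0, -4]
    - [0, 0, -4]
    - [-1, -4.5, 0]
    - [2, -4.5, 0]
    - [2, -4.5, 0]
    - [2, -4.5, 0]
  gripper: [8.6, 8.6, 8.6, 8.6, 8.6, 8.6, 8.6, 8.6, 8.6, 8.6, 8.6, 8.6, 8.6]

```text
time_s: 22.1
tool_pos: [0.4287, 0.2304, 0.1752]
tool_rot: [180.0, 0.0, 98.7]
force: [-0.6, 0.1, 2.0]
grip_width: 0.086
grasp_force: 0.0
```

drive_tool:
  angular:
    - [0, 0, -0.1375]
    - [0, 0, -0.1375]
    - [0, 0, -0.1375]
    - [0, 0, -0.1375]
    - [0, 0, -0.1375]
    - [0, 0, -0.1375]
    - [0, 0, -0.1375]
    - [0, 0, -0.1375]
    - [0, 0, -0.1375]
    - [0, 0, -0.1375]
    - [0, 0, 0]
  delta_pos:
    - [0, 0, 0]
    - [0, 0, 0]
    - [0, 0, 0]
    - [0, 0, 0]
    - [0, 0, 0]
    - [0, 0, 0]
    - [0, 0, 0]
    - [0, 0, 0]
    - [0, 0, 0]
    - [0, 0, 0]
    - [0, 0, 0]
  gripper: [8.6, 8.6, 8.6, 8.6, 8.6, 8.6, 8.6, 8.6, 8.6, 8.6, 8.6]

```text
time_s: 23.2
tool_pos: [0.4304, 0.2298, 0.1755]
tool_rot: [-180.0, 0.1, 177.5]
force: [-1.2, -0.1, 0.6]
grip_width: 0.0859
grasp_force: 0.0
```

Run:
```python
from h import *
P=shoot('e')
o=telemetry.get_obs();print(o['tool_pos'],o['tool_rot'],o['grip_width'])
for x,y,w,z in((.4296,.229,-2.5,0),(.5309,.423,16,0),(.43,-.27,6,0),(.6162,.206,98.6,.014)):
  for c in(('side',),('top',)): print(*fit(P,'plate',x,y,w,z,cams=c))
```

```text
[0.43041928 0.22968259 0.17519866] [-1.79971817e+02  5.74037977e-02  1.77283093e+02] 0.08614502912328022
[0.4295, 0.2286, -3.1848, 0.0] {'side': 0.024}
[0.4281, 0.23, -2.1109, 0.0] {'top': 0.806}
[0.5314, 0.4219, 16.3528, 0.0] {'side': 0.032}
[0.0729, 0.2194, 89.633, 0.0] {'top': 18.102}
[0.4143, -0.24, -18.6437, 0.0] {'side': 1.905}
[0.4304, -0.2693, 6.1467, 0.0] {'top': 0.021}
[0.6123, 0.2261, 98.9485, 0.014] {'side': 0.177}
[0.6137, 0.2078, 98.4947, 0.014] {'top': 0.159}
```

View pics/side_e.png

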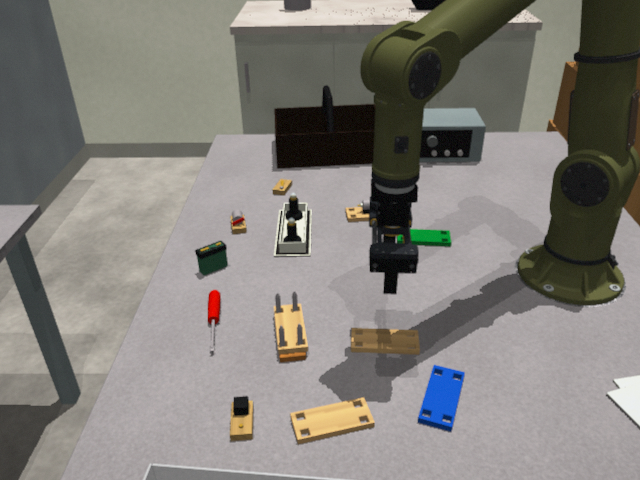

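The first spacer lies flat on the stand, around (291,330) in the side view. The next one is right under the gripper.

drive_tool:
  angular:
    - [0, 0, 0]
    - [0, 0, 0]
    - [0, 0, 0]
    - [0, 0, 0]
    - [0, 0, 0]
    - [0, 0, 0]
    - [0, 0, 0]
    - [0, 0, 0]
    - [0, 0, 0]
    - [0, 0, 0]
    - [0, 0, 0]
    - [0, 0, 0]
    - [0, 0, 0]
  delta_pos:
    - [0.08, -0.07, 4]
    - [0, 0, 4]
    - [0, 0, 4]
    - [0, 0, 2.5]
    - [0, 0, 1.2]
    - [0, 0, 0]
    - [0, 0, 0]
    - [0, 0, 0]
    - [0, 0, 0]
    - [0, 0, 0]
    - [0, 0, 0]
    - [0, 0, 0]
    - [0, 0, 0]
  gripper: [8.6, 8.6, 8.6, 8.6, 8.6, 8.6, 5, 5, 5, 5, 5, 5, 5]

```text
time_s: 24.6
tool_pos: [0.43, 0.2286, 0.018]
tool_rot: [-180.0, 0.0, 177.4]
force: [-0.4, -1.5, 6.6]
grip_width: 0.0556
grasp_force: 30.0
```

drive_tool:
  angular:
    - [0, 0, 0]
    - [0, 0, 0]
    - [0, 0, 0]
    - [0, 0, 0]
    - [0, 0, 0]
    - [0, 0, 0]
    - [0, 0, 0]
    - [0, 0, 0]
    - [0, 0, 0]
  delta_pos:
    - [0, 0, -2]
    - [0, 0, -4]
    - [0, 0, -4]
    - [0, 0, -4]
    - [-3.74, -0.28, 0]
    - [-3.74, -0.28, 0]
    - [-3.74, -0.28, 0]
    - [-3.74, -0.28, 0]
    - [-3.74, -0.28, 0]
  gripper: [5, 5, 5, 5, 5, 5, 5, 5, 5]

```text
time_s: 25.5
tool_pos: [0.617, 0.2056, 0.1565]
tool_rot: [-180.0, -0.1, 177.4]
force: [-0.9, -0.1, -0.5]
grip_width: 0.0557
grasp_force: 30.0
```

drive_tool:
  angular:
    - [0, 0, 0.1374]
    - [0, 0, 0.1374]
    - [0, 0, 0.1374]
    - [0, 0, 0.1374]
    - [0, 0, 0.1374]
    - [0, 0, 0.1374]
    - [0, 0, 0.1374]
    - [0, 0, 0.1374]
    - [0, 0, 0.1374]
    - [0, 0, 0.1374]
    - [0, 0, 0]
    - [0, 0, 0]
  delta_pos:
    - [0, 0, 0]
    - [0, 0, 0]
    - [0, 0, 0]
    - [0, 0, 0]
    - [0, 0, 0]
    - [0, 0, 0]
    - [0, 0, 0]
    - [0, 0, 0]
    - [0, 0, 0]
    - [0, 0, 0]
    - [0, 0, 0]
    - [0, 0, 0]
  gripper: [5, 5, 5, 5, 5, 5, 5, 5, 5, 5, 5, 5]

```text
time_s: 26.7
tool_pos: [0.6155, 0.2063, 0.1571]
tool_rot: [-180.0, 0.0, 98.9]
force: [-0.4, 0.4, -0.6]
grip_width: 0.0553
grasp_force: 30.0
```

Run:
```python
from h import *
P=shoot('f')
o=telemetry.get_obs();print(o['tool_pos'],o['tool_rot'],o['grip_width'])
print(*fit(P,'plate',*o['tool_pos'][:2],98,o['tool_pos'][2]-.018,cams=('side',)))
```

```text
[0.61556798 0.20631977 0.15717883] [-1.79963358e+02 -3.69263757e-03  9.88486616e+01] 0.055685924587718004
[0.6171, 0.2046, 101.5397, 0.1392] {'side': 0.392}
```

drive_tool:
  angular:
    - [0, 0, 0]
    - [0, 0, 0]
    - [0, 0, 0]
    - [0, 0, 0]
    - [0, 0, 0]
    - [0, 0, 0]
    - [0, 0, 0]
    - [0, 0, 0]
  delta_pos:
    - [-0.05, 0.03, 3]
    - [0, 0, 3]
    - [0, 0, 0]
    - [0, 0, 0.6]
    - [0, 0, 0.6]
    - [0, 0, 0.6]
    - [0, 0, 0.6]
    - [0, 0, 0]
  gripper: [5, 5, 5, 5, 5, 5, 5, 5]

```text
time_s: 27.6
tool_pos: [0.616, 0.2057, 0.0729]
tool_rot: [-180.0, 0.0, 98.7]
force: [0.6, -0.0, -0.9]
grip_width: 0.0554
grasp_force: 30.0
```

drive_tool:
  angular:
    - [0, 0, 0]
    - [0, 0, 0]
    - [0, 0, 0]
    - [0, 0, 0]
    - [0, 0, 0]
    - [0, 0, 0]
    - [0, 0, 0]
    - [0, 0, 0]
    - [0, 0, 0]
    - [0, 0, 0]
    - [0, 0, 0]
    - [0, 0, 0]
    - [0, 0, 0]
    - [0, 0, 0]
    - [0, 0, 0]
    - [0, 0, 0]
  delta_pos:
    - [0, 0, 1]
    - [0, 0, 1]
    - [0, 0, 0.8]
    - [0, 0, 0]
    - [0, 0, 0]
    - [0, 0, 0]
    - [0, 0, 0]
    - [0, 0, -2]
    - [0, 0, -4]
    - [0, 0, -4]
    - [0, 0, -3]
    - [4.55, -1, 0]
    - [4.55, -1, 0]
    - [4.55, -1, 0]
    - [4.55, -1, 0]
    - [4.55, -1, 0]
  gripper: [5, 5, 5, 5, 8.6, 8.6, 8.6, 8.6, 8.6, 8.6, 8.6, 8.6, 8.6, 8.6, 8.6, 8.6]

```text
time_s: 29.2
tool_pos: [0.5316, 0.4246, 0.1759]
tool_rot: [180.0, 0.0, 98.7]
force: [0.9, -0.5, -0.4]
grip_width: 0.0858
grasp_force: 0.0
```

drive_tool:
  angular:
    - [0, 0, -0.1417]
    - [0, 0, -0.1417]
    - [0, 0, -0.1417]
    - [0, 0, -0.1417]
    - [0, 0, -0.1417]
    - [0, 0, -0.1417]
    - [0, 0, -0.1417]
    - [0, 0, -0.1417]
    - [0, 0, -0.1417]
    - [0, 0, -0.1417]
    - [0, 0, -0.1417]
    - [0, 0, -0.1417]
    - [0, 0, 0]
  delta_pos:
    - [0, 0, 0]
    - [0, 0, 0]
    - [0, 0, 0]
    - [0, 0, 0]
    - [0, 0, 0]
    - [0, 0, 0]
    - [0, 0, 0]
    - [0, 0, 0]
    - [0, 0, 0]
    - [0, 0, 0]
    - [0, 0, 0]
    - [0, 0, 0]
    - [0, 0, 0]
  gripper: [8.6, 8.6, 8.6, 8.6, 8.6, 8.6, 8.6, 8.6, 8.6, 8.6, 8.6, 8.6, 8.6]

```text
time_s: 30.5
tool_pos: [0.5324, 0.423, 0.1754]
tool_rot: [180.0, -0.0, -163.9]
force: [-0.3, -0.5, 1.3]
grip_width: 0.086
grasp_force: 0.0
```

Run:
```python
from h import *
P=shoot('g')
o=telemetry.get_obs();print(o['tool_pos'],o['tool_rot'],o['grip_width'])
for x,y,w,z in((.5309,.423,16,0),(.43,-.27,6,0)):
  for c in(('side',),('top',)): print(*fit(P,'plate',x,y,w,z,cams=c))
```

```text
[0.53230546 0.42306486 0.17548688] [ 1.79994612e+02 -1.21489131e-02 -1.64066797e+02] 0.08592086783599245
[0.5314, 0.422, 15.9744, 0.0] {'side': 0.035}
[0.3088, 0.3044, 64.7467, 0.0] {'top': 17.256}
[0.1298, 1.5934, 222.4325, 0.0] {'side': 1.0}
[0.4304, -0.2692, 6.1012, 0.0] {'top': 0.019}
```

View pics/side_g.png

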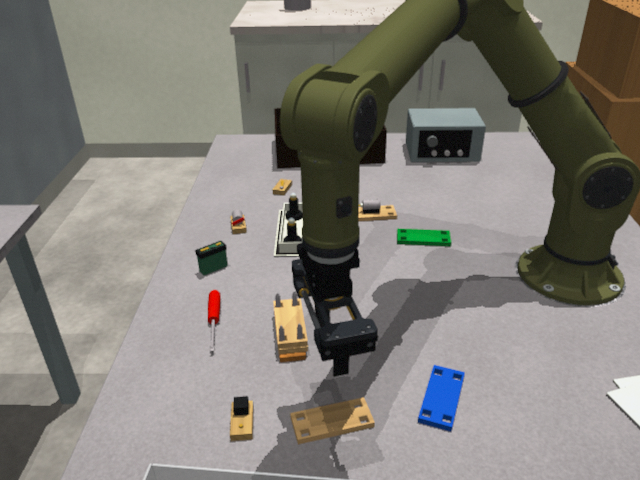

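Two plates are stacked flat at (290,325) and the third spacer is unmoved, so I grip it.

drive_tool:
  angular:
    - [0, 0, 0]
    - [0, 0, 0]
    - [0, 0, 0]
    - [0, 0, 0]
    - [0, 0, 0]
    - [0, 0, 0]
    - [0, 0, 0]
    - [0, 0, 0]
    - [0, 0, 0]
    - [0, 0, 0]
    - [0, 0, 0]
    - [0, 0, 0]
    - [0, 0, 0]
  delta_pos:
    - [0.13, 0.05, 4]
    - [0, 0, 4]
    - [0, 0, 4]
    - [0, 0, 2.5]
    - [0, 0, 1.2]
    - [0, 0, 0]
    - [0, 0, 0]
    - [0, 0, 0]
    - [0, 0, 0]
    - [0, 0, 0]
    - [0, 0, 0]
    - [0, 0, 0]
    - [0, 0, 0]
  gripper: [8.6, 8.6, 8.6, 8.6, 8.6, 8.6, 5, 5, 5, 5, 5, 5, 5]

```text
time_s: 31.9
tool_pos: [0.5312, 0.4233, 0.0191]
tool_rot: [-180.0, 0.0, -163.9]
force: [-1.0, -0.8, 3.3]
grip_width: 0.0555
grasp_force: 30.0
```

drive_tool:
  angular:
    - [0, 0, 0]
    - [0, 0, 0]
    - [0, 0, 0]
    - [0, 0, 0]
    - [0, 0, 0]
    - [0, 0, 0]
    - [0, 0, 0]
    - [0, 0, 0]
    - [0, 0, 0]
    - [0, 0, 0]
  delta_pos:
    - [0, 0, -2]
    - [0, 0, -4]
    - [0, 0, -4]
    - [0, 0, -4]
    - [-0.35, -3.88, 0]
    - [-0.35, -3.88, 0]
    - [-0.35, -3.88, 0]
    - [-0.35, -3.88, 0]
    - [-0.35, -3.88, 0]
    - [-0.35, -3.88, 0]
  gripper: [5, 5, 5, 5, 5, 5, 5, 5, 5, 5]

```text
time_s: 32.9
tool_pos: [0.6161, 0.2042, 0.1597]
tool_rot: [-180.0, 0.0, -163.8]
force: [0.2, 0.8, -0.4]
grip_width: 0.0552
grasp_force: 30.0
```

drive_tool:
  angular:
    - [0, 0, 0.1417]
    - [0, 0, 0.1417]
    - [0, 0, 0.1417]
    - [0, 0, 0.1417]
    - [0, 0, 0.1417]
    - [0, 0, 0.1417]
    - [0, 0, 0.1417]
    - [0, 0, 0.1417]
    - [0, 0, 0.1417]
    - [0, 0, 0.1417]
    - [0, 0, 0.1417]
    - [0, 0, 0.1417]
    - [0, 0, 0]
    - [0, 0, 0]
  delta_pos:
    - [0, 0, 0]
    - [0, 0, 0]
    - [0, 0, 0]
    - [0, 0, 0]
    - [0, 0, 0]
    - [0, 0, 0]
    - [0, 0, 0]
    - [0, 0, 0]
    - [0, 0, 0]
    - [0, 0, 0]
    - [0, 0, 0]
    - [0, 0, 0]
    - [0, 0, 0]
    - [0, 0, 0]
  gripper: [5, 5, 5, 5, 5, 5, 5, 5, 5, 5, 5, 5, 5, 5]

```text
time_s: 34.3
tool_pos: [0.6156, 0.2059, 0.1592]
tool_rot: [180.0, -0.0, 98.9]
force: [0.4, -0.1, -0.9]
grip_width: 0.0556
grasp_force: 30.0
```

Run:
```python
from h import *
P=shoot('h')
o=telemetry.get_obs();print(o['tool_pos'],o['tool_rot'],o['grip_width'])
cv2.imwrite('pics/h.png',cv2.resize(P['side']['pixels'][210:400,200:400,::-1],(600,570)))
```

```text
[0.61564595 0.20571603 0.15882991] [ 1.79991634e+02 -8.28551945e-03  9.88685225e+01] 0.05545380644514391
```

View pics/h.png

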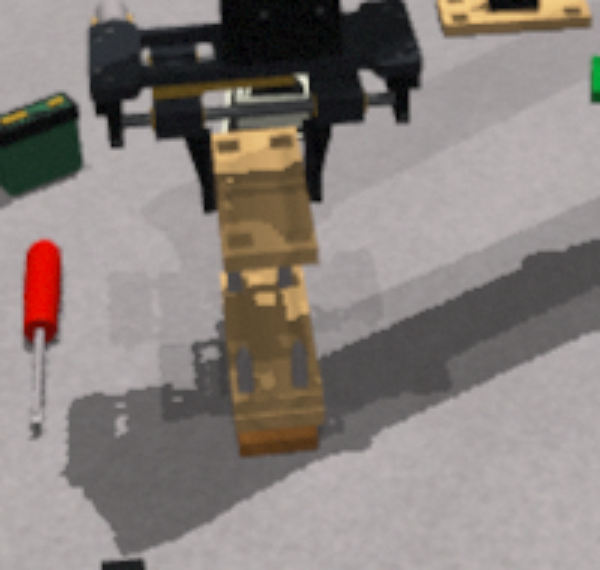

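The third plate is held square above the stack, so I lower it.

drive_tool:
  angular:
    - [0, 0, 0]
    - [0, 0, 0]
    - [0, 0, 0]
    - [0, 0, 0]
    - [0, 0, 0]
    - [0, 0, 0]
    - [0, 0, 0]
    - [0, 0, 0]
  delta_pos:
    - [0, 0.03, 3]
    - [0, 0, 3]
    - [0, 0, 0]
    - [0, 0, 0.7]
    - [0, 0, 0.7]
    - [0, 0, 0.7]
    - [0, 0, 0.7]
    - [0, 0, 0]
  gripper: [5, 5, 5, 5, 5, 5, 5, 5]

```text
time_s: 35.2
tool_pos: [0.616, 0.2054, 0.0698]
tool_rot: [-180.0, 0.0, 98.7]
force: [0.1, 0.3, -0.6]
grip_width: 0.0554
grasp_force: 30.0
```

drive_tool:
  angular:
    - [0, 0, 0]
    - [0, 0, 0]
    - [0, 0, 0]
    - [0, 0, 0]
    - [0, 0, 0]
    - [0, 0, 0]
    - [0, 0, 0]
    - [0, 0, 0]
    - [0, 0, 0]
    - [0, 0, 0]
    - [0, 0, 0]
    - [0, 0, 0]
    - [0, 0, 0]
    - [0, 0, 0]
    - [0, 0, 0]
    - [0, 0, 0]
    - [0, 0, 0]
  delta_pos:
    - [0, 0, 0.6]
    - [0, 0, 0.6]
    - [0, 0, 0]
    - [0, 0, 0]
    - [0, 0, 0]
    - [0, 0, 0]
    - [0, 0, 0]
    - [0, 0, -2]
    - [0, 0, -4]
    - [0, 0, -4]
    - [0, 0, -2]
    - [-4, -2.3, 0]
    - [-4, -2.3, 0]
    - [-4, -2.3, 0]
    - [-4, -2.3, 0]
    - [-4, -2.3, 0]
    - [-4, -2.3, 0]
  gripper: [5, 5, 5, 8.6, 8.6, 8.6, 8.6, 8.6, 8.6, 8.6, 8.6, 8.6, 8.6, 8.6, 8.6, 8.6, 8.6]

```text
time_s: 36.9
tool_pos: [0.5151, -0.0542, 0.1788]
tool_rot: [180.0, 0.0, 98.7]
force: [0.3, -0.7, 0.1]
grip_width: 0.0859
grasp_force: 0.0
```

drive_tool:
  angular:
    - [0, 0, 0]
    - [0, 0, 0]
    - [0, 0, 0]
    - [0, 0, 0]
    - [0, 0, 0]
    - [0, 0, 0.1467]
    - [0, 0, 0.1467]
    - [0, 0, 0.1467]
    - [0, 0, 0.1467]
    - [0, 0, 0.1467]
    - [0, 0, 0.1467]
    - [0, 0, 0.1467]
    - [0, 0, 0.1467]
    - [0, 0, 0.1467]
    - [0, 0, 0.1467]
    - [0, 0, 0.1467]
    - [0, 0, 0]
  delta_pos:
    - [-4, -2.3, 0]
    - [-4, -2.3, 0]
    - [-4, -2.3, 0]
    - [-4, -2.3, 0]
    - [-4, -2.4, 0]
    - [0, 0, 0]
    - [0, 0, 0]
    - [0, 0, 0]
    - [0, 0, 0]
    - [0, 0, 0]
    - [0, 0, 0]
    - [0, 0, 0]
    - [0, 0, 0]
    - [0, 0, 0]
    - [0, 0, 0]
    - [0, 0, 0]
    - [0, 0, 0]
  gripper: [8.6, 8.6, 8.6, 8.6, 8.6, 8.6, 8.6, 8.6, 8.6, 8.6, 8.6, 8.6, 8.6, 8.6, 8.6, 8.6, 8.6]

```text
time_s: 38.6
tool_pos: [0.4317, -0.2677, 0.1787]
tool_rot: [180.0, -0.0, 6.3]
force: [-1.2, 0.5, -0.2]
grip_width: 0.0863
grasp_force: 0.0
```

Run:
```python
from h import *
P=shoot('i')
o=telemetry.get_obs();print(o['tool_pos'],o['tool_rot'],o['grip_width'])
for c in(('side',),('top',)): print(*fit(P,'plate',.43,-.27,6,0,cams=c))
M['stack']=box(.13,.056,.036)
import h; h.M['plate']=M['stack']
print(*fit(P,'plate',.616,.206,98.6,.014))
for n,x,y in(('top',150,165),('side',200,150)): 
  a=cv2.resize(P['side']['pixels'][150:400,180:440,::-1],(624,600))
cv2.imwrite('pics/i.png',a)
```

```text
[ 0.4316618  -0.26773449  0.17868018] [ 1.79981653e+02 -1.62580575e-03  6.47030237e+00] 0.08584944915794224
[0.4302, -0.2706, 6.7026, 0.0] {'side': 0.037}
[0.5006, -0.2877, 111.7811, 0.0] {'top': 0.801}
[0.6145, 0.2072, 98.9568, 0.014] {'top': 0.114, 'side': 0.178}
```

View pics/i.png

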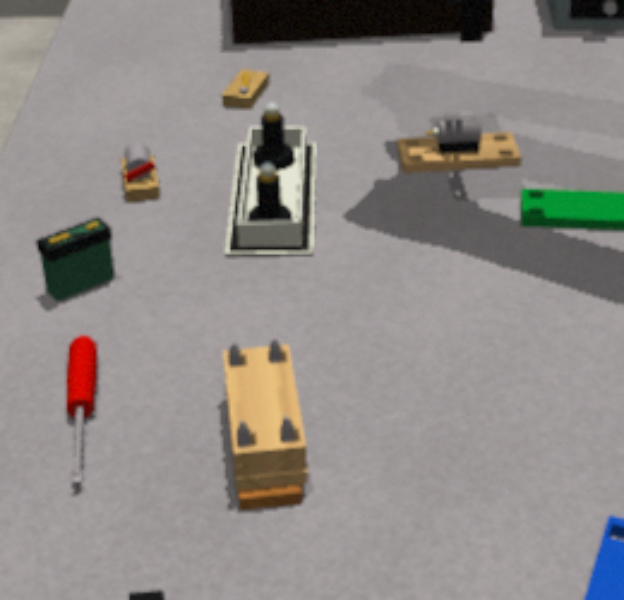

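Three plates lie flat on the stand, and the tray with its lamps stands centred on the mat. The motor board is unmoved and I grip it across the plate.

drive_tool:
  angular:
    - [0, 0, 0]
    - [0, 0, 0]
    - [0, 0, 0]
    - [0, 0, 0]
    - [0, 0, 0]
    - [0, 0, 0]
    - [0, 0, 0]
    - [0, 0, 0]
    - [0, 0, 0]
    - [0, 0, 0]
    - [0, 0, 0]
    - [0, 0, 0]
    - [0, 0, 0]
  delta_pos:
    - [-0.16, 0.14, 4]
    - [0, 0, 4]
    - [0, 0, 4]
    - [0, 0, 2.7]
    - [0, 0, 1.3]
    - [0, 0, 0]
    - [0, 0, 0]
    - [0, 0, 0]
    - [0, 0, 0]
    - [0, 0, 0]
    - [0, 0, 0]
    - [0, 0, 0]
    - [0, 0, 0]
  gripper: [8.6, 8.6, 8.6, 8.6, 8.6, 8.6, 5, 5, 5, 5, 5, 5, 5]
  squeeze: 35

```text
time_s: 40.0
tool_pos: [0.4305, -0.2698, 0.0192]
tool_rot: [180.0, -0.0, 6.2]
force: [-0.4, 0.6, 5.9]
grip_width: 0.0552
grasp_force: 35.0
```

drive_tool:
  angular:
    - [0, 0, 0]
    - [0, 0, 0]
    - [0, 0, 0]
    - [0, 0, 0]
    - [0, 0, 0]
    - [0, 0, 0]
    - [0, 0, 0]
    - [0, 0, 0]
    - [0, 0, 0]
    - [0, 0, 0]
    - [0, 0, 0]
    - [0, 0, 0]
    - [0, 0, 0]
    - [0, 0, 0]
    - [0, 0, 0]
    - [0, 0, 0]
  delta_pos:
    - [0, 0, -2]
    - [0, 0, -4]
    - [0, 0, -4]
    - [0, 0, -4]
    - [1, -2, 0]
    - [2.1, -4.1, 0]
    - [2.1, -4.1, 0]
    - [2.1, -4.1, 0]
    - [2.1, -4.1, 0]
    - [2.1, -4.1, 0]
    - [2.1, -4.1, 0]
    - [2.1, -4.1, 0]
    - [2.1, -4.1, 0]
    - [2.1, -4.1, 0]
    - [2.1, -4.1, 0]
    - [1.6, -2.3, 0]
  gripper: [5, 5, 5, 5, 5, 5, 5, 5, 5, 5, 5, 5, 5, 5, 5, 5]

```text
time_s: 41.6
tool_pos: [0.6146, 0.2113, 0.1575]
tool_rot: [-179.9, 0.1, 6.5]
force: [-0.3, 0.6, -1.4]
grip_width: 0.0555
grasp_force: 35.0
```

drive_tool:
  angular:
    - [0, 0, -0.1467]
    - [0, 0, -0.1467]
    - [0, 0, -0.1467]
    - [0, 0, -0.1467]
    - [0, 0, -0.1467]
    - [0, 0, -0.1467]
    - [0, 0, -0.1467]
    - [0, 0, -0.1467]
    - [0, 0, -0.1467]
    - [0, 0, -0.1467]
    - [0, 0, -0.1467]
    - [0, 0, 0]
    - [0, 0, 0]
  delta_pos:
    - [0, 0, 0]
    - [0, 0, 0]
    - [0, 0, 0]
    - [0, 0, 0]
    - [0, 0, 0]
    - [0, 0, 0]
    - [0, 0, 0]
    - [0, 0, 0]
    - [0, 0, 0]
    - [0, 0, 0]
    - [0, 0, 0]
    - [0, 0, 0]
    - [0, 0, 0]
  gripper: [5, 5, 5, 5, 5, 5, 5, 5, 5, 5, 5, 5, 5]

```text
time_s: 42.9
tool_pos: [0.6152, 0.2063, 0.1577]
tool_rot: [-179.9, -0.0, 98.5]
force: [0.1, 0.5, -1.5]
grip_width: 0.0556
grasp_force: 35.0
```

Run:
```python
from h import *
P=shoot('j')
o=telemetry.get_obs();print(o['tool_pos'],o['tool_rot'],o['grip_width'])
cv2.imwrite('pics/j.png',cv2.resize(P['side']['pixels'][210:400,200:400,::-1],(600,570)))
```

```text
[0.61533358 0.20641422 0.15818839] [-1.79973831e+02  1.44595043e-02  9.85672792e+01] 0.055082280729111
```

View pics/j.png

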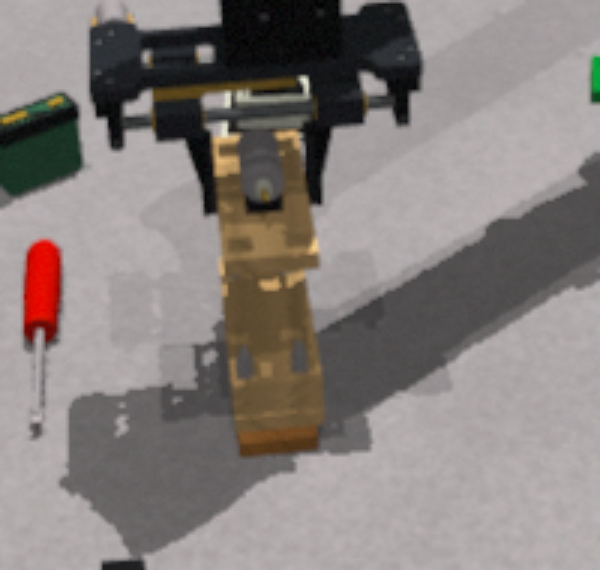

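The motor board is held square above the stack with the motor up, so I lower it.

drive_tool:
  angular:
    - [0, 0, 0]
    - [0, 0, 0]
    - [0, 0, 0]
    - [0, 0, 0]
    - [0, 0, 0]
    - [0, 0, 0]
    - [0, 0, 0]
    - [0, 0, 0]
  delta_pos:
    - [0, 0.06, 3]
    - [0, 0, 2.7]
    - [0, 0, 0]
    - [0, 0, 0.7]
    - [0, 0, 0.7]
    - [0, 0, 0.7]
    - [0, 0, 0.7]
    - [0, 0, 0]
  gripper: [5, 5, 5, 5, 5, 5, 5, 5]

```text
time_s: 43.8
tool_pos: [0.6158, 0.2065, 0.0727]
tool_rot: [-180.0, 0.0, 98.7]
force: [0.4, 0.5, -2.0]
grip_width: 0.0554
grasp_force: 35.0
```

drive_tool:
  angular:
    - [0, 0, 0]
    - [0, 0, 0]
    - [0, 0, 0]
    - [0, 0, 0]
    - [0, 0, 0]
    - [0, 0, 0]
    - [0, 0, 0]
    - [0, 0, 0]
    - [0, 0, 0]
    - [0, 0, 0]
    - [0, 0, 0]
    - [0, 0, 0]
    - [0, 0, 0]
    - [0, 0, 0]
    - [0, 0, 0]
  delta_pos:
    - [0, 0, 0.3]
    - [0, 0, 0]
    - [0, 0, 0]
    - [0, 0, 0]
    - [0, 0, 0]
    - [0, 0, 0]
    - [0, 0, -2]
    - [0, 0, -4]
    - [0, 0, -4]
    - [0, 0, -3]
    - [-4, -2.3, 0]
    - [-4, -2.3, 0]
    - [-4, -2.3, 0]
    - [-4, -2.3, 0]
    - [-4, -2.3, 0]
  gripper: [5, 5, 8.6, 8.6, 8.6, 8.6, 8.6, 8.6, 8.6, 8.6, 8.6, 8.6, 8.6, 8.6, 8.6]

```text
time_s: 45.3
tool_pos: [0.5321, -0.0095, 0.2017]
tool_rot: [180.0, 0.0, 98.8]
force: [0.9, -1.0, 0.1]
grip_width: 0.0859
grasp_force: 0.0
```

drive_tool:
  angular:
    - [0, 0, 0]
    - [0, 0, 0]
    - [0, 0, 0]
    - [0, 0, 0]
    - [0, 0, 0]
    - [0, 0, 0]
    - [0, 0, 0]
  delta_pos:
    - [-4, -2.3, 0]
    - [-4, -2.3, 0]
    - [-4, -2.3, 0]
    - [-4, -2.3, 0]
    - [-4, -2.3, 0]
    - [0, 0, 0]
    - [0, 0, 0]
  gripper: [8.6, 8.6, 8.6, 8.6, 8.6, 8.6, 8.6]

```text
time_s: 46.0
tool_pos: [0.4492, -0.2243, 0.2015]
tool_rot: [180.0, 0.0, 98.6]
force: [1.0, 0.9, 0.1]
grip_width: 0.086
grasp_force: 0.0
```

Run:
```python
from h import *
P=shoot('k')
a=cv2.resize(P['side']['pixels'][160:400,180:380,::-1],(500,600));b=cv2.resize(P['top']['pixels'][140:260,190:260,::-1],(300,514))
b=cv2.copyMakeBorder(b,0,86,0,0,cv2.BORDER_CONSTANT)
cv2.imwrite('pics/k.png',np.hstack([a,b]))
print(*fit(P,'tray',.6315,-.186,91,.003,cams=('top',)))
M['plate']=box(.13,.056,.012); print(*fit(P,'plate',.616,.206,98.6,.05,cams=('top',)))
```

```text
[0.6285, -0.1883, 85.5756, 0.003] {'top': 0.406}
[0.6104, 0.2028, 98.702, 0.05] {'top': 0.243}
```

View pics/k.png

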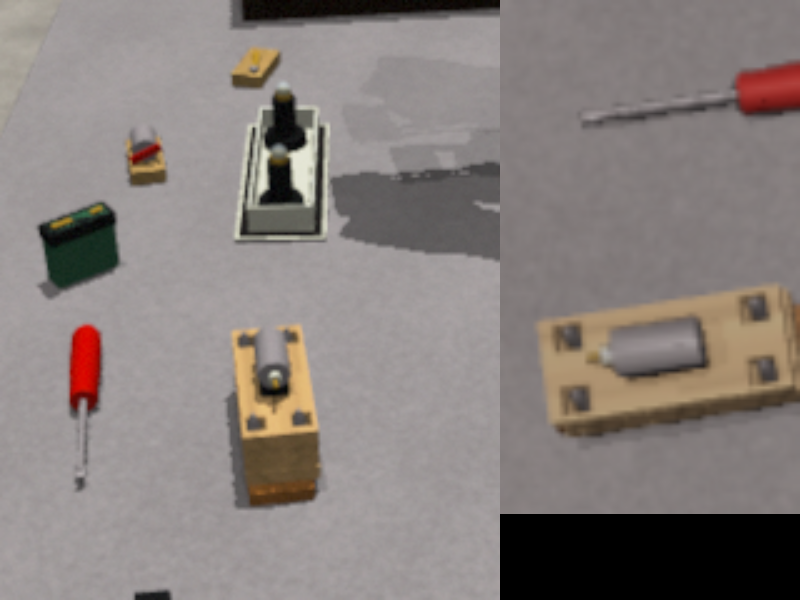

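The motor board sits flat on the three spacers with all four posts in its holes. The tray stands centred on the mat with both lamps upright in it, and the other things are unmoved. I hand in.

```bash
python3 -c "
from cell import env
print(env.sign_off())"
```

```text
the job is handed in; nothing more can be done
None
```

The job is done and handed in at about 46 s on the robot's clock: the tray with both lamp holders is centred on the mat, and the three plain spacers with the motor board on top, motor up, sit over the stand's posts; hand-in gave no verdict, so this rests on my last pictures.

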